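# Feel along the bench trunking for its release notch and press the catch

## Robot

A 6-joint arm with a two-finger parallel gripper is mounted at the origin on the work surface. World frame = base frame: x ahead of the robot, y to its left, z up, the work surface at z = 0. Lengths are in m, angles in rad, forces in N, time in s.
With the tool pointing down it reaches from about 0.275 to 0.85 m from the base axis. Payload 19 kg.
Tool frame: the origin (TCP) lies at the very end of the fingers, on their centre line; the grasp point (between the pads) lies 19 mm behind it (env.grip_depth is the z of the grasp point in the tool frame, in m); z points along the fingers, y is the line along which they close (so a half turn about z gives the same grasp; the last joint's range is limited). The gripper opens to 85 mm and grips with 20 to 120 N. Pads are 22 mm wide; open, the fingers measure 114 mm over their backs; the gripper's body (76 mm by 85 mm) begins 54 mm behind the grasp point. The pads swing forward as they close: fully open they stand 13 mm farther back than shut.
Start: joints at [-1.31, 0.15, 1.437, -0, 1.554, -0.134], TCP at [0.221, -0.531, 0.231] pointing down, gripper open.
Joint ranges: [-2.8, 2.8], [-0.68, 2.1], [0.12, 2.68], [-1.39, 4.53], [0.16, 2.79], [-2.81, 2.81]. Speed limits (rad/s): [1.89, 1.89, 2.22, 3.01, 3.01, 3.01].

## Interface

Orientations are given as a unit quaternion [x, y, z, w].
In Python, from bench import monitor, imaging, ticket, env gives the robot as it stands. The module is installed in compiled form; this text tells all that it offers.
- The arm moves only by the tool carry_out, never from a script. Its argument "increments" is a list of rows, each a list of 5 numbers: the shift along the tool's x, y, z normalised to -1 to 1, where 1 is 300 mm, then the turn about the tool's z normalised to -1 to 1, where 1 is 90 degrees, then the finger opening in mm, from 0 to 85.4. A call has 1 to 20 rows; each row shifts and turns the commanded pose from where the row before left it, along the tool's axes as they then stand; what a row does not reach is not made up. A row lasts 1/10 s, in which the tool goes at most 50 mm and 8.59 degrees, less where a joint would pass 70% of its speed; a pose out of reach is approached as far as the arm can. A call with a number of a shift or a turn outside -1 to 1 is refused whole. A call with a gripper value outside its range is refused whole. The fingers move at their own pace and stop on an object; "grip_force" is the grip in N (left out, the last holds). Time passes only in rows, so rows that do not move let the fingers close. It gives the time, the measured TCP pose, the force, the opening and the grip force at its end, in the units of the state.
- monitor.sense(): the state, without advancing time (a new reading comes with each control period).
- imaging.snapshot(name): name is "scene" or "side" or "wrist"; returns (picture, depth): 420x560x3 uint8, red, green, blue; 420x560 float32, m along the optical axis (not along the pixel's ray), 0 where there is no reading.
- imaging.camera_info(name): a dict with "fx", "fy", "cx", "cy" (pixels), "k1" (the pictures are not rectified: a ray, as slopes to the right and down, at radius r is drawn at 1 + k1 r^2 times it, then the intrinsics apply), "R" (3x3) and "t" (3): a world point X has camera coordinates R X + t; the wrist camera has in their place "tool_from_camera" (4x4, takes a point from camera to tool coordinates, whose origin is the TCP and whose axes are the flange's). Camera axes: x right, y down, z forward; pixel columns grow to the right and rows downward; lengths in m; the calibration is good to about 2 mm. A picture is of the moment at which its call begins: read the wrist's pose just before it. camera_info takes no time and is no camera call.
- ticket.close_job(): hands the job in; it is judged then, once.
Trained networks look in the newest picture that a camera, given by its name, has taken for a name from the list of things; names that differ only in an ending like _2 or _b are one class to them, and where a whole thing is asked for, a point or a joint stands for the part that bears it (a point fixed in the world has none). Each returns a list of dicts, best first, with "conf" (0 to 1); they miss things now and then, are a little off and sometimes report something else, mostly with a low value. They report only what shows in the picture. A call takes as long as a camera call.
- imaging.look_for(camera, name): "rect" ([left, top, right, bottom] as shares, 0 to 1, of the picture: columns of its width, rows of its height, round what is visible of it).
- imaging.masks_of(camera, name): "region" (420x560 bool, what is visible of it) and "rect" ([left, top, right, bottom] as shares, 0 to 1, of the picture: columns of its width, rows of its height, round what is visible of it).
- imaging.tip_of(camera, name): "position" ([column, row] as shares, 0 to 1, of the picture: columns of its width, rows of its height: a listed point, or the origin of a listed thing).
The state is a dict: "time": time; "qpos": joint angles; "qvel": joint speeds; "joint_torque": joint torques, N m; "tool_pos": TCP position; "tool_rot": TCP orientation; "force": force on the tool from outside, world axes, zero at the start; "wrist_torque": the same for the moment, N m; "width": finger opening in m; "grip_force": force on a finger pad.
Only numpy, scipy, OpenCV 4.12 (cv2) and the standard library are available. Lean on these libraries where they do the work, as an engineer would, in place of code of your own. Each camera call takes 0.05 s, during which the arm holds its last target. There are 200 camera calls.

## Task

Open the wiring flap of the white bench trunking by touch: put a fingertip on top of the trunking's near edge, close to its left end as seen from the robot, and feel along that edge to the right until you find the notch hidden in it. Then press the catch inside the notch fully down, so that it stays down and the flap stands ajar, and take the hand away. Nothing is to be picked up, and the loose things around the trunking stay where they are.

Things in the scene. Friction and masses are not known exactly. Their poses are not given: they have to be found in the camera images.
- trunking: white bench power trunking, fixed: 448 mm long (its y), 150 deep (its x, -45 to +105), 60 high. Origin on the bench, mid-length; x points away from the robot, y to the left seen from the robot, z up; turned up to 0.2 rad. The near top edge is a flat rigid lip, 60 mm above the bench, x = -45 to -15, y = -220 to +220. Four blue socket lids, up to 64 mm high, stand on the far part, x = 43 to 105.
- lip_left (a point): left end of the lip (seen from the robot), mid-depth, on its top: trunking x = -30, y = +220, z = 60 mm. Start feeling within 50 mm of it.
- lip_right (a point): right end of the lip, mid-depth, on its top: trunking x = -30, y = -220, z = 60 mm. The lip holds one notch, place not given: 44 mm long along the edge, as deep in x as the lip (30 mm), open above and to the front, with upright walls; its middle lies between y = -75 and y = +45. Elsewhere the lip is unbroken (joins under 0.5 mm).
- catch (a joint): white ribbed catch that forms the floor of the notch, 41 mm along the edge by 26 mm. It slides straight down: 0 = up, its top 12 mm below the lip's top (48 mm above the bench); 0.008 = fully down, its top 20 mm below the lip's top (40 mm above the bench). It gives way at about 6 to 8 N, has no spring, and stays where it is left.
- flap (a joint): white wiring flap, 408 by 48 mm, flush in the top just behind the lip (trunking x = -7 to 41), hinged along its far side. 0 = closed; the catch drives it up, to 0.12 rad (its front edge about 6 mm up) when the catch is fully down. It is moved only by the catch.
- breaker: loose white circuit breaker lying flat on the bench, 68 by 88 by 18 mm with a black toggle; origin under its middle. To be left alone.
- tape: loose black roll of tape lying flat on the bench, 72 mm across, 19 mm high; origin under its centre. To be left alone.
- junction_box: loose grey junction box with a white lid, 82 by 82 by 44 mm, on the bench; origin under its centre. To be left alone.

How it is judged:
On the way, in this order (a step that is already met when the one before it is completed fails the run):
1. a fingertip touches the near edge close to its left end, the catch still up (contact force between the fingers and trunking above 0.2 N and y of the grasp point in the frame of trunking above 0.145 m and x of the grasp point in the frame of trunking below 0.01 m and value of joint catch below 0.0015 m), for 0.1 s.
2. a fingertip touches the edge further right, the catch still up (contact force between the fingers and trunking above 0.2 N and y of the grasp point in the frame of trunking between 0.08 and 0.13 m and x of the grasp point in the frame of trunking below 0.01 m and value of joint catch below 0.0015 m), for 0.1 s.
3. the catch in the notch is pressed fully down by the fingers (value of joint catch above 0.0068 m and contact force between the fingers and anything else above 0.5 N), for 0.1 s.
At the end, for the whole second after the job is handed in: The catch is down by more than 6.5 of its 8 mm and stays there, the flap stands ajar by more than 0.085 rad, and each loose thing is within 25 mm of where it stood (value of joint catch above 0.0065 m and value of joint flap above 0.085 rad and distance of each of breaker, tape, junction_box from where it was at the start of the episode below 0.025 m); the robot touches nothing.
It fails at once if a loose thing is lifted or pushed more than 30 mm (distance of any of breaker, tape, junction_box from where it was at the start of the episode above 0.03 m).
It also fails if it takes over 51 s, if anything falls off the work surface, if the arm or the gripper's body presses on something with over 40 N, if the wrist force passes 120 N, or if a joint passes its speed limit or range.

## Working session

There is one attempt and no reset: what is moved stays moved. The work goes in short steps, Python scripts to look and compute and a tool call to move; the robot and the scene stay as the last step left them, time stands still between calls to the robot, and variables do not carry over. Pictures are saved under pics/ and viewed, at most 10 in all, crops included, and the job is handed in when it is done.

Besides the shell and the picture viewer there is one more tool, called as name(argument=value, ...) on one line, values as JSON. carry_out: Moves the arm, as the interface text tells. Scaled input: -1 to 1 covers 300 mm each way for a shift and 90 degrees each way for a turn. Its arguments: {"type":"object","properties":{"increments":{"type":"array"},"grip_force":{"type":"number"}},"required":["increments"]}

```bash
mkdir -p pics
cat > h.py <<'E'
import numpy as np, cv2
from bench import monitor, imaging, ticket, env
from scipy.spatial.transform import Rotation as R
def ray(ci,u,v):
    K=np.array([[ci['fx'],0,ci['cx']],[0,ci['fy'],ci['cy']],[0,0,1.]])
    p=cv2.undistortPoints(np.array([[[u,v]]],float),K,np.array([ci['k1'],0,0,0.]))[0,0]
    return np.array([p[0],p[1],1.])
def at_z(cam,u,v,z):
    ci=imaging.camera_info(cam); d=np.array(ci['R']).T@ray(ci,u,v); o=-np.array(ci['R']).T@np.array(ci['t'])
    return o+d*(z-o[2])/d[2]
def at_depth(cam,u,v,dep):
    ci=imaging.camera_info(cam); return np.array(ci['R']).T@(ray(ci,u,v)*dep-np.array(ci['t']))
E
python3 - <<'E'
from h import *
np.set_printoptions(precision=4,suppress=True)
s=monitor.sense(); print(s['time'],s['tool_pos'],s['tool_rot'],s['force'],env.grip_depth)
ims=[]
for c in ['scene','side']:
    p,d=imaging.snapshot(c); ims.append(p)
    for n in ['lip_left','lip_right','trunking','catch','breaker','tape','junction_box']:
        z={'lip_left':.06,'lip_right':.06,'catch':.048}.get(n,0)
        for r in imaging.tip_of(c,n)[:2]:
            u,v=r['position'][0]*560,r['position'][1]*420
            dd=d[min(int(v),419),min(int(u),559)]
            print(c,n,round(r['conf'],2),round(u),round(v),at_z(c,u,v,z),at_depth(c,u,v,dd))
    cv2.imwrite(f'pics/{c}0.png',p[:,:,::-1])
E
```

```text
0.0 [ 0.2211 -0.5305  0.2307] [ 0.9806  0.1961 -0.     -0.0006] [ 0.7337 -0.6337 -0.2616] -0.0187
scene lip_left 0.73 400 269 [0.6218 0.2491 0.06  ] [0.616  0.249  0.0553]
scene lip_right 0.72 200 202 [ 0.5475 -0.1939  0.06  ] [ 0.5487 -0.1931  0.0609]
scene trunking 0.68 280 265 [0.6186 0.023  0.    ] [0.69   0.0508 0.0646]Traceback (most recent call last):
  File "<stdin>", line 9, in <module>
ValueError: it knows: breaker, junction_box, lip_left, lip_right, tape, trunking
```

Run:
```python
from h import *
np.set_printoptions(precision=4,suppress=True)
for c in ['scene','side']:
    p,d=imaging.snapshot(c)
    for n in ['lip_left','lip_right','trunking','breaker','tape','junction_box']:
        z={'lip_left':.06,'lip_right':.06}.get(n,0)
        for r in imaging.tip_of(c,n)[:1]:
            u,v=r['position'][0]*560,r['position'][1]*420
            dd=d[min(int(v),419),min(int(u),559)]
            print(c,n,round(r['conf'],2),round(u),round(v),at_z(c,u,v,z),at_depth(c,u,v,dd))
    cv2.imwrite(f'pics/{c}0.png',p[:,:,::-1])
```

```text
scene lip_left 0.66 398 267 [0.6188 0.2459 0.06  ] [0.6173 0.2458 0.0587]
scene lip_right 0.81 198 202 [ 0.5497 -0.1979  0.06  ] [ 0.5219 -0.2167  0.0399]
scene trunking 0.74 283 265 [0.6159 0.0283 0.    ] [0.6862 0.055  0.0633]
scene breaker 0.55 366 242 [0.4853 0.168  0.    ] [0.5106 0.1712 0.0188]
scene tape 0.76 273 214 [ 0.4514 -0.0594  0.    ] [ 0.4797 -0.0478  0.0201]
scene junction_box 0.8 193 207 [ 0.488  -0.2561  0.    ] [ 0.5216 -0.2326  0.025 ]
side lip_left 0.66 184 304 [0.6261 0.2458 0.06  ] [0.627  0.2442 0.0584]
side lip_right 0.78 289 179 [ 0.5438 -0.1789  0.06  ] [ 0.5441 -0.1801  0.0593]
side trunking 0.83 234 247 [0.6202 0.0091 0.    ] [0.5931 0.0867 0.059 ]
side breaker 0.71 280 310 [0.4923 0.1689 0.    ] [0.4881 0.1876 0.018 ]
side tape 0.77 322 231 [ 0.4543 -0.0761  0.    ] [ 0.4541 -0.0735  0.0018]
side junction_box 0.69 318 186 [ 0.4876 -0.2642  0.    ] [ 0.4817 -0.2169  0.0263]
```

View pics/scene0.png

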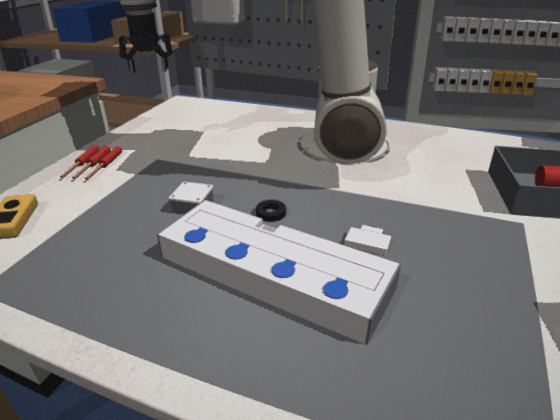

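View pics/side0.png

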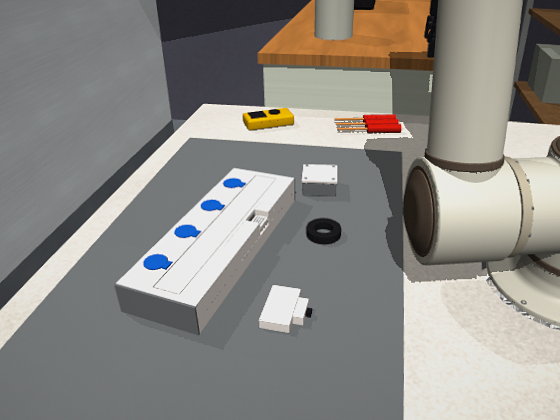

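The side view shows the notch near pixel (258,218), and the scene view shows it near (270,228). The breaker, tape and junction box all lie on the near side of the trunking. Next I'll fit the trunking frame from depth.

Run:
```python
from h import *
np.set_printoptions(precision=4,suppress=True)
for c in ['side','scene']:
    p,d=imaging.snapshot(c); ci=imaging.camera_info(c)
    m=imaging.masks_of(c,'trunking')[0]['region']
    K=np.array([[ci['fx'],0,ci['cx']],[0,ci['fy'],ci['cy']],[0,0,1.]])
    v,u=np.where(m&(d>0)); z=d[v,u]
    n=cv2.undistortPoints(np.stack([u,v],1).astype(float)[:,None],K,np.array([ci['k1'],0,0,0.]))[:,0]
    P=(np.c_[n*z[:,None],z]-ci['t'])@np.array(ci['R'])
    T=P[(P[:,2]>.054)&(P[:,2]<.066)]
    (cx,cy),sz,a=cv2.minAreaRect(T[:,:2].astype(np.float32)); 
    b=cv2.boxPoints(((cx,cy),sz,a)); print(c,len(T),np.median(T[:,2]),(cx,cy),sz,a); print(b)
    # catch-level points
    yaw=-0.171 
    X=np.array([np.cos(yaw),np.sin(yaw)]);Y=np.array([-np.sin(yaw),np.cos(yaw)])
    o=np.array([cx,cy])-.03*X
    q=(P[:,:2]-o)@np.c_[X,Y]
    k=(P[:,2]<.054)&(P[:,2]>.044)&(q[:,0]>-.038)&(q[:,0]<-.018)&(abs(q[:,1])<.12)
    print('origin',o,'notch pts',k.sum(),q[k][:,1].min() if k.any() else 0,q[k][:,1].max() if k.any() else 0,np.median(q[k],0),np.median(P[k][:,2]))
    px={'side':(258,218),'scene':(270,228)}[c]; w=at_z(c,*px,.05); print('notch px',w,(w[:2]-o)@np.c_[X,Y])
    uu,vv=px; cv2.imwrite(f'pics/{c}n.png',cv2.resize(p[vv-40:vv+40,uu-50:uu+50,::-1],None,fx=6,fy=6))
```

```text
side 10077 0.060088824585155895 (0.6443646550178528, 0.01726129651069641) (0.4508861005306244, 0.15341997146606445) 80.29385375976562
[[ 0.5307 -0.192 ]
 [ 0.682  -0.2179]
 [ 0.758   0.2265]
 [ 0.6068  0.2524]]
origin [0.6148 0.0224] notch pts 0 0 0 [nan nan] nan
notch px [ 0.5765 -0.0265  0.05  ] [-0.0294 -0.0547]
scene 11791 0.060420549606594716 (0.6460440754890442, 0.015634924173355103) (0.44913896918296814, 0.15284384787082672) 80.57987213134766
[[ 0.5339 -0.1934]
 [ 0.6847 -0.2184]
 [ 0.7582  0.2247]
 [ 0.6074  0.2497]]
origin [0.6165 0.0207] notch pts 0 0 0 [nan nan] nan
notch px [ 0.572  -0.0168  0.05  ] [-0.0374 -0.0445]
  return _methods._mean(a, axis=axis, dtype=dtype,
  ret = um.true_divide(
  ret = ret.dtype.type(ret / rcount)
```

View pics/siden.png

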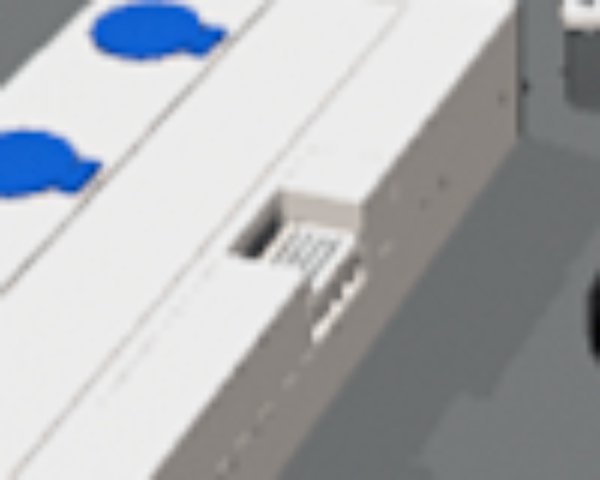

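carry_out(increments=[[0,0,0,0.0895,0],[0,0,0,0.0895,0],[0,0,0,0.0895,0],[0,0,0,0.0895,0],[0.0444,-0.1343,0,0,0],[0.0444,-0.1343,0,0,0],[0.0444,-0.1343,0,0,0],[0.0444,-0.1343,0,0,0],[0.0444,-0.1343,0,0,0],[0.0444,-0.1343,0,0,0],[0.0444,-0.1343,0,0,0],[0.0444,-0.1343,0,0,0],[0.0444,-0.1343,0,0,0],[0.0444,-0.1343,0,0,0],[0.0444,-0.1343,0,0,0],[0.0444,-0.1343,0,0,0],[0.0444,-0.1343,0,0,0],[0.0444,-0.1343,0,0,0],[0.0444,-0.1343,0,0,0],[0.0444,-0.1343,0,0,0]], grip_force=30)

```text
time: 3.1
tool_pos: [0.5393, 0.0711, 0.2315]
tool_rot: [0.996, -0.084, 0.0, -0.0]
force: [1.5, -1.0, -0.6]
width: 0.0005
grip_force: 0.0
```

```bash
cat >> h.py <<'E'
O=np.array([.6159,.0215]); YAW=-.167
A=np.array([[np.cos(YAW),-np.sin(YAW)],[np.sin(YAW),np.cos(YAW)]])
def tr(w): return (np.asarray(w)[:2]-O)@A
def st():
    s=monitor.sense(); r=R.from_quat(s['tool_rot']).as_matrix()
    print(round(s['time'],2),'tr xy',tr(s['tool_pos']).round(4),'z',round(s['tool_pos'][2],4),'yaw',round(np.arctan2(r[1,0],r[0,0]),4),'tilt',r[:2,2].round(4),'F',np.round(s['force'],2),'w',s['width'])
E
python3 - <<'E'
from h import *
st()
for c in [(280,190),(365,205),(228,248),(308,280)]:
    print(tr(at_z('side',208+c[0]/6,178+c[1]/6,.06)))
E
```

```text
3.1 tr xy [-0.0838  0.0362] z 0.2315 yaw -0.1674 tilt [0.0004 0.    ] F [ 1.51 -1.02 -0.62] w 0.00047754379549047637
[-0.01887597 -0.06578177]
[-0.04920191 -0.06650959]
[-0.01744729 -0.02746278]
[-0.04927586 -0.01893041]
```

carry_out(increments=[[0.0423,-0.128,0,0,0],[0.0423,-0.128,0,0,0],[0.0423,-0.128,0,0,0],[0.0423,-0.128,0,0,0],[0,0,0.133,0,0],[0,0,0.133,0,0],[0,0,0.133,0,0],[0,0,0.1,0,0],[0,0,0,0,0],[0,0,0,0,0]])

```text
time: 4.1
tool_pos: [0.6147, 0.2124, 0.0825]
tool_rot: [0.996, -0.084, 0.0, -0.0]
force: [0.4, 0.3, 1.2]
width: 0.0001
grip_force: 0.0
```

Run:
```python
from h import *
st()
p,d=imaging.snapshot('side'); cv2.imwrite('pics/s2.png',cv2.resize(p[160:360,80:360,::-1],None,fx=2.8,fy=2.8))
```

```text
4.1 tr xy [-0.0329  0.188 ] z 0.0825 yaw -0.1676 tilt [0.0001 0.0001] F [0.36 0.27 1.2 ] w 9.380779233568126e-05
```

View pics/s2.png

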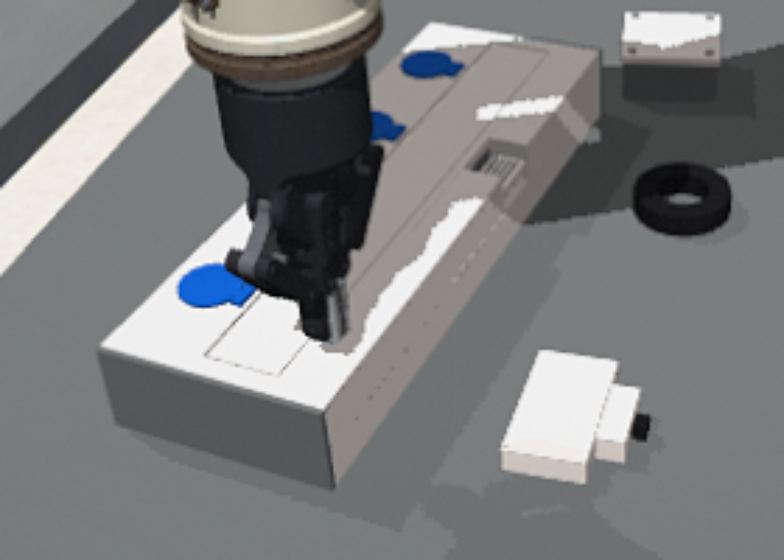

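The closed fingertips hang over the lip near its left end (crop pixel 328,335), and the breaker is clear. I'll lower now.

carry_out(increments=[[0,0,0.03,0,0],[0,0,0.03,0,0],[0,0,0.0033,0,0],[0,0,0.0033,0,0],[0,0,0.0033,0,0],[0,0,0.0033,0,0],[0,0,0,0,0],[0,0,0,0,0]])

```text
time: 4.95
tool_pos: [0.6146, 0.2124, 0.06]
tool_rot: [0.996, -0.084, 0.0, -0.0]
force: [0.4, -0.6, 4.9]
width: 0.0001
grip_force: 2.2
```

```bash
python3 -c "
from h import *
st()"
```

```text
4.95 tr xy [-0.033  0.188] z 0.06 yaw -0.1675 tilt [0.0005 0.0002] F [ 0.36 -0.64  4.94] w 5.900560127439398e-05
```

carry_out(increments=[[0,0.0267,0.0015,0,0],[0,0.0267,0,0,0],[0,0.0267,0,0,0],[0,0.0267,0,0,0],[0,0.0267,0,0,0],[0,0.0267,0,0,0],[0,0.0267,0,0,0],[0,0.0267,0,0,0],[0,0.0267,0,0,0],[0,0.0267,0,0,0],[0,0,0,0,0],[0,0,0,0,0]])

```text
time: 6.15
tool_pos: [0.6015, 0.1326, 0.06]
tool_rot: [0.996, -0.084, 0.001, 0.0]
force: [-1.9, -4.9, 9.1]
width: -0.0003
grip_force: 4.6
```

```bash
python3 -c "
from h import *
st()"
```

```text
6.15 tr xy [-0.0327  0.1072] z 0.06 yaw -0.1679 tilt [ 0.0012 -0.0005] F [-1.93 -4.94  9.08] w -0.0003239431009293108
```

carry_out(increments=[[0,0.0333,0,0,0],[0,0.0333,0,0,0],[0,0.0333,0,0,0],[0,0.0333,0,0,0],[0,0.0333,0,0,0],[0,0.0333,0,0,0],[0,0.0333,0,0,0],[0,0.0333,0,0,0],[0,0.0333,0,0,0],[0,0.0333,0,0,0],[0,0.0167,0,0,0],[0,0.0167,0,0,0],[0,0.0167,0,0,0],[0,0.0167,0,0,0],[0,0,0,0,0]])

```text
time: 7.65
tool_pos: [0.5813, 0.0146, 0.0597]
tool_rot: [0.996, -0.084, 0.001, -0.0]
force: [-0.3, -1.5, 7.1]
width: -0.0001
grip_force: 3.4
```

```bash
python3 -c "
from h import *
st()"
```

```text
7.65 tr xy [-0.0329 -0.0126] z 0.0597 yaw -0.1679 tilt [0.0011 0.0001] F [-0.35 -1.53  7.11] w -0.00010957321857012343
```

carry_out(increments=[[0,0.0133,0,0,0],[0,0.0133,0,0,0],[0,0.0133,0,0,0],[0,0.0133,0,0,0],[0,0.0133,0,0,0],[0,0.0133,0,0,0],[0,0,0,0,0]])

```text
time: 8.35
tool_pos: [0.5768, -0.0091, 0.059]
tool_rot: [0.996, -0.084, -0.0, 0.0]
force: [0.3, 0.3, 0.4]
width: 0.0001
grip_force: 0.0
```

```bash
python3 -c "
from h import *
st()"
```

```text
8.35 tr xy [-0.0335 -0.0367] z 0.059 yaw -0.168 tilt [-0.0005 -0.0001] F [0.34 0.25 0.37] w 5.318624538168338e-05
```

The force fell to zero and the tip dropped 1 mm, so the notch is found. I'll centre on it and lower.

carry_out(increments=[[0,0.0133,0,0,0],[0,0.0107,0,0,0],[0,0,0.01,0,0],[0,0,0.01,0,0],[0,0,0.01,0,0],[0,0,0,0,0]])

```text
time: 8.95
tool_pos: [0.5756, -0.0155, 0.0496]
tool_rot: [0.996, -0.084, -0.0, -0.0]
force: [-0.5, 0.5, 0.3]
width: -0.0003
grip_force: 0.0
```

```bash
python3 -c "
from h import *
st()"
```

```text
8.95 tr xy [-0.0336 -0.0432] z 0.0496 yaw -0.1674 tilt [-0.0009  0.0003] F [-0.54  0.48  0.29] w -0.00025389595612642816
```

Inside the notch without contact on the walls. Next I'll press down to about 39.5 mm.

carry_out(increments=[[0,0,0.0067,0,0],[0,0,0.0067,0,0],[0,0,0.0067,0,0],[0,0,0.0067,0,0],[0,0,0.0067,0,0],[0,0,0.0033,0,0],[0,0,0,0,0],[0,0,0,0,0]])

```text
time: 9.75
tool_pos: [0.576, -0.0156, 0.0399]
tool_rot: [0.996, -0.084, 0.0, -0.0]
force: [-3.7, 0.7, 11.5]
width: 0.0001
grip_force: 5.9
```

```bash
python3 -c "
from h import *
st()"
```

```text
9.75 tr xy [-0.0332 -0.0432] z 0.0399 yaw -0.1674 tilt [0.0006 0.    ] F [-3.68  0.67 11.46] w 0.00014088904277812357
```

carry_out(increments=[[0,0,0.004,0,0],[0,0,0,0,0],[0,0,0,0,0]])

```text
time: 10.05
tool_pos: [0.5761, -0.0156, 0.0398]
tool_rot: [0.997, -0.084, 0.001, 0.0]
force: [-11.8, 1.3, 27.4]
width: 0.0001
grip_force: 13.7
```

```bash
python3 -c "
from h import *
st()"
```

```text
10.05 tr xy [-0.033  -0.0432] z 0.0398 yaw -0.1674 tilt [ 0.0011 -0.0001] F [-11.78   1.27  27.42] w 5.566711414654723e-05
```

carry_out(increments=[[0,0,-0.02,0,0],[0,0,-0.04,0,0],[0,0,-0.1,0,0],[0,0,-0.13,0,0],[0,0,-0.13,0,0],[0,0,-0.13,0,0],[-0.1,0,-0.1,0,0],[-0.13,0,0,0,0],[-0.13,0,0,0,0],[0,0,0,0,0],[0,0,0,0,0]])

```text
time: 11.15
tool_pos: [0.4693, 0.0024, 0.234]
tool_rot: [0.996, -0.084, 0.001, 0.0]
force: [-0.0, 0.0, 0.2]
width: -0.0001
grip_force: 0.0
```

Run:
```python
from h import *
st()
p,d=imaging.snapshot('side'); cv2.imwrite('pics/s3.png',cv2.resize(p[160:360,80:360,::-1],None,fx=2.8,fy=2.8))
```

```text
11.15 tr xy [-0.1414 -0.0432] z 0.234 yaw -0.1674 tilt [ 0.0019 -0.0002] F [-0.    0.04  0.23] w -0.00010454103169896042
```

View pics/s3.png

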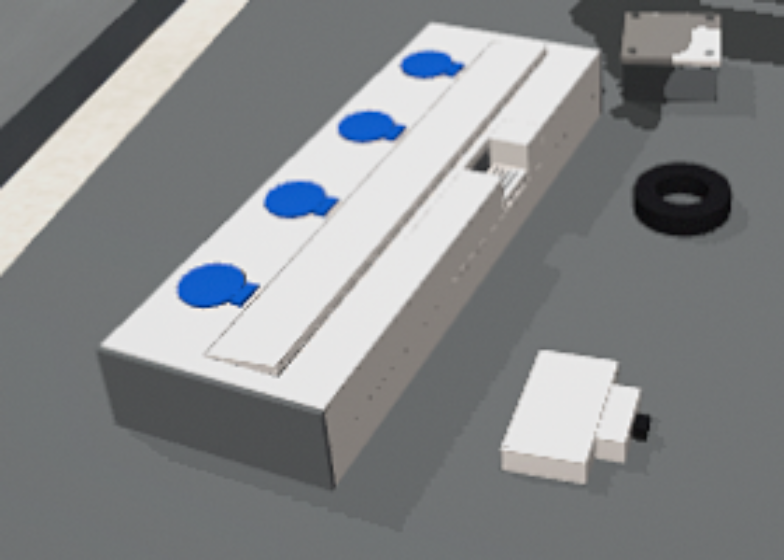

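The flap stands ajar along its front edge (crop pixel 280,370 to 545,55) and the catch is down at (508,178). The loose things haven't moved and the hand is clear.

```bash
python3 -c "
from h import *
print(ticket.close_job())"
```

```text
the job is handed in; nothing more can be done
None
```

I felt along the near edge from its left end, found the notch and pressed the catch fully down; the flap stands ajar, the loose things look unmoved, the hand is clear, and the job is handed in (no verdict was returned).

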